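Rack the strap-end templates by width

ROBOT

A 7-joint arm with a two-finger parallel gripper is mounted at the origin on the work surface. World frame = base frame: x ahead of the robot, y to its left, z up, the work surface at z = 0. Lengths are in m, angles in rad, forces in N, time in s.
With the tool pointing down it reaches from about 0.425 to 0.875 m from the base axis. Payload 8.4 kg.
Tool frame: the origin (TCP) lies between the finger pads; the fingertips stand 11 mm ahead of it and the grasp point (between the pads) lies 8 mm behind it; z points along the fingers, y is the line along which they close (so a half turn about z gives the same grasp; the last joint's range is limited). The gripper opens to 87 mm and grips with 3 to 60 N. Pads are 19 mm wide; open, the fingers measure 117 mm over their backs; the gripper's body (75 mm by 190 mm) begins 51 mm behind the grasp point.
Start: joints at [-1.337, 0.333, 0.04, 1.465, -0.013, 1.343, -0.059], TCP at [0.212, 0.614, 0.234] pointing down, gripper open.
Joint ranges: [-2.58, 2.58], [-0.38, 2.09], [-1.3, 1.39], [0.25, 2.4], [-1.5, 4.64], [0.08, 2.09], [-2.65, 2.65]. Speed limits (rad/s): [2.22, 2.22, 2.79, 2.79, 3.14, 3.14, 3.14].

INTERFACE

Orientations are given as a unit quaternion [w, x, y, z].
In Python, from bench import r, imaging gives the robot as it stands (r), with the cameras (imaging).
- The arm moves only by the tool tcp_steps, called as name(argument=value, ...), one argument or row to a line, values as JSON. Schema: {"type":"object","properties":{"segments":{"type":"string"},"finger_gap":{"type":"number"},"grip_force":{"type":"number"},"only":{"type":"string"},"quiet":{"type":"boolean"},"lines":{"type":"string"}},"required":["segments"],"additionalProperties":false}. segments is a string of 1 to 20 rows, parted by semicolons, with the numbers parted by spaces; each row has 6 numbers: dx, dy, dz in parts of the range, where 1.0 means 1 m, then a rotation vector rx, ry, rz in parts of the range, where 1.0 means 2 pi rad; each row is the pose to reach, as a shift and turn from the pose commanded when the call began, along the tool's axes at that moment; what a row does not reach only later rows make up. A row lasts 1/10 s, in which the tool goes at most 0.05 m and 0.15 rad, less where a joint would pass 70% of its speed; a pose out of reach is approached as far as the arm can. finger_gap is the opening from 0.0 (shut) to 1.0 (fully open), set as the call begins (left out keeps the last). The fingers move at their own pace and stop on an object; grip_force is the grip in N (left out, the last holds). Time passes only in rows, so rows that do not move let the fingers close. The tool returns the time, the measured TCP pose, the force, the opening and the grip force at its end. only (a regular expression) keeps the lines of the reply that match it, lines (a string "A,B") keeps lines A to B, and quiet returns only ok. Input that does not fit is refused with a message, and nothing moves.
- r.get_obs(): the state, without advancing time (a new reading comes with each control period).
- imaging.get_image(name): name is "side" or "top"; returns the picture (420x560x3 uint8, blue, green, red); there is no depth.
- imaging.get_calibration(name): a dict with "K" (3x3 intrinsics, pixels), "dist_coeffs" ([k1, k2, p1, p2, k3] as OpenCV has them; the pictures are not rectified), "view" (4x4, takes a point from world to camera coordinates). Camera axes: x right, y down, z forward; pixel columns grow to the right and rows downward; lengths in m; the calibration is good to about 2 mm. A picture is of the moment at which its call begins. get_calibration takes no time and is no camera call.
- r.sign_off(): hands the job in; it is judged then, once.
The state is a dict: "time": time; "joint_positions": joint angles; "dq": joint speeds; "joint_efforts": joint torques, N m; "tool_pos": TCP position; "ee_rot": TCP orientation; "force": force on the tool from outside, world axes, zero at the start; "torque": the same for the moment, N m; "finger_gap": opening from 0.0 (shut) to 1.0 (fully open); "grasp_force": force on a finger pad.
Only numpy, scipy, OpenCV 4.12 (cv2) and the standard library are available. Lean on these libraries where they do the work, as an engineer would, in place of code of your own. Each camera call takes 0.05 s, during which the arm holds its last target. There are 200 camera calls.

TASK

Lift the hinged clamp bar and slide the template it holds out from under it along the board before picking it up, then lay all four strap-end templates on the wooden rack in order of width, the narrowest next to the ball-headed post and the widest at the far end. Each lies flat in the middle of its own cork pad, square to the rail, with its grip block released, and the small jar must not be knocked over.

Things in the scene. Friction and masses are not known exactly. Their poses are not given: they have to be found in the camera images.
- template_22: Narrowest template: aluminium plate 6 mm thick, 120 long, 22 wide, one end square, the other round. A wooden grip block 30 mm along x, 14 along y, stands on it, top 36 mm above the underside. Origin: underside, below the block; x along the plate to the square end (at +75 mm; round tip at -45), z up. 67 g (some vary by a third), loose. Starts flat on the slab, 20 mm above the table.
- template_30: Second narrowest template: aluminium plate 6 mm thick, 120 long, 30 wide, one end square, the other round. A wooden grip block 30 mm along x, 14 along y, stands on it, top 36 mm above the underside. Origin: underside, below the block; x along the plate to the square end (at +75 mm; round tip at -45), z up. 81 g (some vary by a third), loose. Starts flat on the slab.
- template_40: Second widest template: aluminium plate 6 mm thick, 120 long, 40 wide, one end square, the other round. A wooden grip block 30 mm along x, 14 along y, stands on it, top 36 mm above the underside. Origin: underside, below the block; x along the plate to the square end (at +75 mm; round tip at -45), z up. 98 g (some vary by a third), loose. Starts on the clamp board, square end under the bar.
- template_50: Widest template: aluminium plate 6 mm thick, 120 long, 50 wide, one end square, the other round. A wooden grip block 30 mm along x, 14 along y, stands on it, top 36 mm above the underside. Origin: underside, below the block; x along the plate to the square end (at +75 mm; round tip at -45), z up. 115 g (some vary by a third), loose. Starts flat on the slab.
- rack: Fixed wooden board, 320 mm along y, x from -60 to +95, top 12 mm above its origin (underside), z up. Rail along the +x edge: near face at x = 83, 18 mm above the board. Four flush cork pads, 54 mm wide, x from -50 to 80, at y = -93, -31, 31, 93 mm. A template, square end to the rail, is centred on its pad when its origin is at x = 0 and the pad's y.
- ball_post: Fixed steel post with a ball head (16 mm across, 35 mm tall in all) on the rack's board at one end of the row: at x = 0, y = +145 or -145 mm in the rack's frame, which end varies. At the other end is a low flat wooden peg, 8 mm tall. The pads' centre points lie 52, 114, 176 and 238 mm from the post. Origin: its foot, on the board.
- clamp: Fixed plywood board, x from -150 to +70, y from -85 to +100 mm, top 12 mm above its origin (underside), z up. The hinged steel bar lies along y at x = 35 mm. template_40 starts with its origin near x = -30, y = 0, its x along the board's, the last 20 mm under the bar; it slides out towards -x: 30 to 60 mm frees it.
- clamp_bar (a joint): Bar angle, rad: about 0 down (just above the plate), 1.5 upright. Hinge axis along the clamp's x at y = 85, z = 24 mm in its frame; the free end at -y swings up and towards +y. Stiff hinge (0.25 N m): stays where left; 2 to 3 N at the knob move it. Past 1 rad the plate is free; the raised bar stands up to 200 mm above the slab: carry things round it. Bar 20 mm wide, 10 thick, 158 long.
- bar_knob (a point): Centre of the wooden knob on the bar's free end: 24 mm along the clamp's x (wider than the bar: fingers pass on both sides), 16 along y, 30 tall. With the bar down it is 150 mm from the hinge axis towards -y and 20 mm above it. Pinched along x, it pivots between the finger pads as the bar swings. Its x is the clamp's x.
- finish_jar: Small closed amber glass jar, 42 mm across and 55 mm tall, about 90 g, standing loose among the templates; leave it standing. Origin: centre of its underside.

How it is judged:
On the way, in this order (a step that is already met when the one before it is completed fails the run):
1. the clamp bar is lifted while the template still lies in its place beneath (value of joint clamp_bar above 0.6 rad and x of template_40 in the frame of clamp above -0.045 m and z of template_40 in the frame of clamp below 0.02 m), for 0.1 s.
2. the held template is slid out along the board until its tail is clear of the bar (x of template_40 in the frame of clamp between -0.2 and -0.05 m and z of template_40 in the frame of clamp below 0.03 m), for 0.05 s.
At the end, for the whole second after the job is handed in: Templates 22, 30, 40, 50 mm wide lie on the rack with origins within 12 mm of 52, 114, 176, 238 mm from the ball post and within 18 mm of rack x = 0, flat on the board (4 mm, 0.08 rad), square to the rail within 0.2 rad, released and at rest (horizontal distance between template_22 and ball_post between 0.04 and 0.064 m and x of template_22 in the frame of rack between -0.018 and 0.018 m and z of template_22 in the frame of rack between 0.008 and 0.016 m and angle between each of template_22, template_30, template_40, template_50's own z axis and vertical below 0.08 rad and angle between the x axis of each of template_22, template_30, template_40, template_50 and the x axis of rack, either way round below 0.2 rad and linear speed of each of template_22, template_30, template_40, template_50 below 0.02 m/s and contact force between each of template_22, template_30, template_40, template_50 and the fingers below 0.05 N and horizontal distance between template_30 and ball_post between 0.102 and 0.126 m and x of template_30 in the frame of rack between -0.018 and 0.018 m and z of template_30 in the frame of rack between 0.008 and 0.016 m and horizontal distance between template_40 and ball_post between 0.164 and 0.188 m and x of template_40 in the frame of rack between -0.018 and 0.018 m and z of template_40 in the frame of rack between 0.008 and 0.016 m and horizontal distance between template_50 and ball_post between 0.226 and 0.25 m and x of template_50 in the frame of rack between -0.018 and 0.018 m and z of template_50 in the frame of rack between 0.008 and 0.016 m); the robot touches nothing.
It fails at once if the small jar is knocked over (angle between finish_jar's own z axis and vertical above 0.6 rad).
It also fails if it takes over 118 s, if anything falls off the work surface, if the arm or the gripper's body presses on something with over 40 N, if the wrist force passes 120 N, or if a joint passes its speed limit or range.

## Working session

There is one attempt and no reset: what is moved stays moved. The work goes in short steps, Python scripts to look and compute and a tool call to move; the robot and the scene stay as the last step left them, time stands still between calls to the robot, and variables do not carry over. Pictures are saved under pics/ and viewed, at most 14 in all, crops included, and the job is handed in when it is done.

```bash
ls; mkdir -p pics
```

Run:
```python
from bench import r, imaging
import cv2
o=r.get_obs()
print({k:o[k] for k in('time','tool_pos','ee_rot','finger_gap','force')})
for n in('top','side'):
    c=imaging.get_calibration(n);print(c)
    cv2.imwrite(f'pics/{n}0.png',cv2.resize(imaging.get_image(n),(800,600),interpolation=cv2.INTER_CUBIC))
```

```text
bench.py
pics
{'time': 0.0, 'tool_pos': array([0.21224227, 0.61390312, 0.23266198]), 'ee_rot': array([-8.27978307e-05,  1.65674014e-01,  9.86180251e-01, -7.91994202e-04]), 'finger_gap': 0.9995492928646242, 'force': array([ 0.0984076 , -0.27838598, -0.1554667 ])}
{'K': array([[485.10978286,   0.        , 276.59797004],
       [  0.        , 485.10978286, 198.9540034 ],
       [  0.        ,   0.        ,   1.        ]]), 'dist_coeffs': array([0.03595281, 0.        , 0.        , 0.        , 0.        ]), 'view': array([[-0.01786137, -0.99970895, -0.01621667,  0.02332537],
       [-0.98970588,  0.01998146, -0.14171453,  0.56141948],
       [ 0.14199732,  0.01351852, -0.98977473,  1.45303955],
       [ 0.        ,  0.        ,  0.        ,  1.        ]])}
{'K': array([[457.6898608 ,   0.        , 279.07048187],
       [  0.        , 457.6898608 , 207.56854133],
       [  0.        ,   0.        ,   1.        ]]), 'dist_coeffs': array([-0.1418967,  0.       ,  0.       ,  0.       ,  0.       ]), 'view': array([[ 0.77453613, -0.63252505,  0.002417  , -0.42214411],
       [-0.34340484, -0.42370708, -0.83817983,  0.27474712],
       [ 0.53119384,  0.64837055, -0.54538861,  0.84538397],
       [ 0.        ,  0.        ,  0.        ,  1.        ]])}
```

View pics/top0.png

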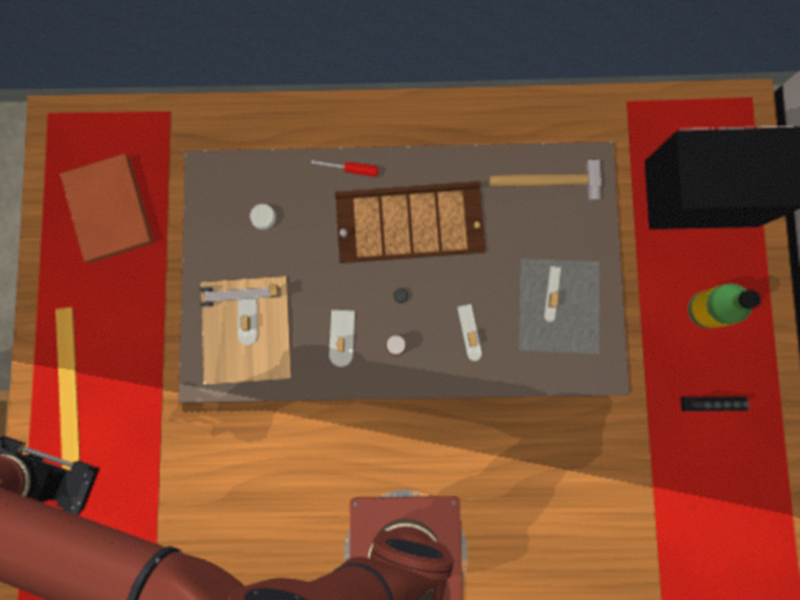

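View pics/side0.png

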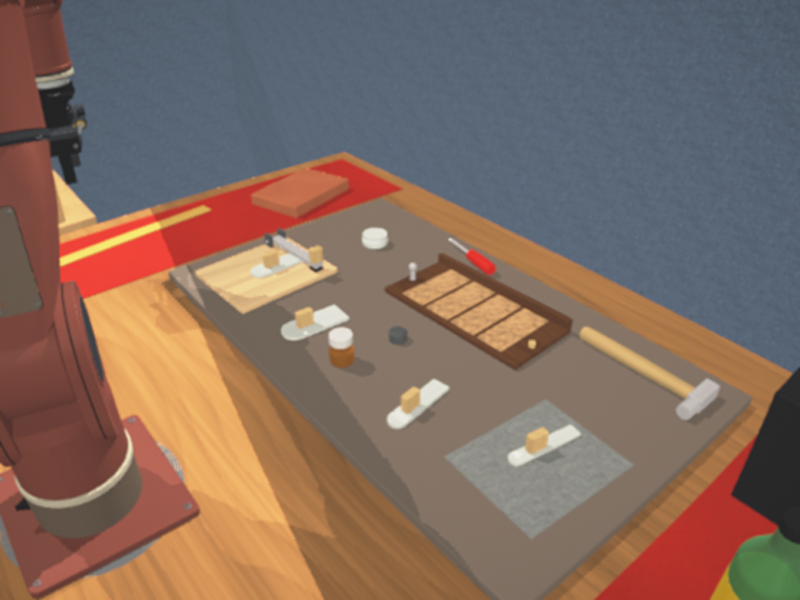

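The top view shows the ball post at (343,233), which is the rack's left (+y) end, and the peg at (477,225). The clamp is at (245,330), template_50 at (342,338), template_30 at (470,333), template_22 at (553,295) and the jar at (396,345). I'll enlarge these areas.

Run:
```python
from bench import r, imaging
import cv2
im=imaging.get_image('top')
# orig px crops, scale 6
def crop(n,x,y,w,h,s):
    cv2.imwrite(f'pics/{n}.png',cv2.resize(im[y:y+h,x:x+w],None,fx=s,fy=s,interpolation=cv2.INTER_CUBIC))
crop('c1',135,185,133,90,6)
crop('c2',290,175,133,90,6)
crop('c3',225,120,133,70,6)
```

```text
(no output)
```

View pics/c1.png

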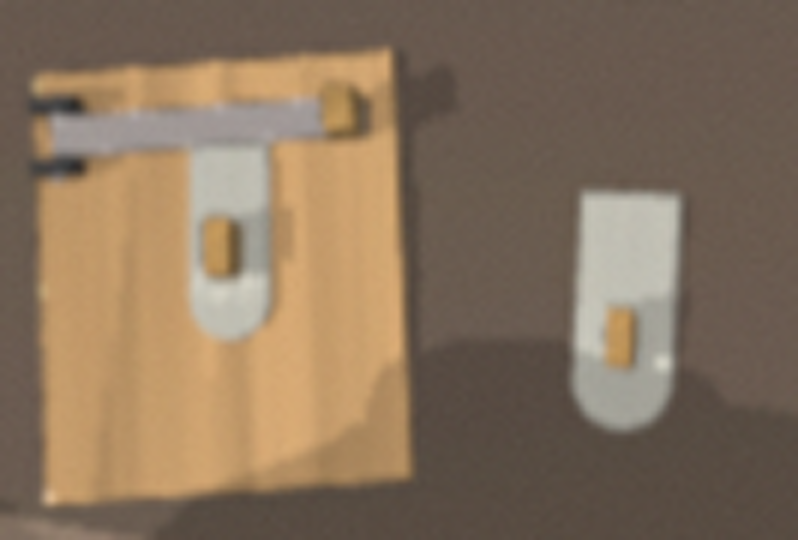

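View pics/c2.png

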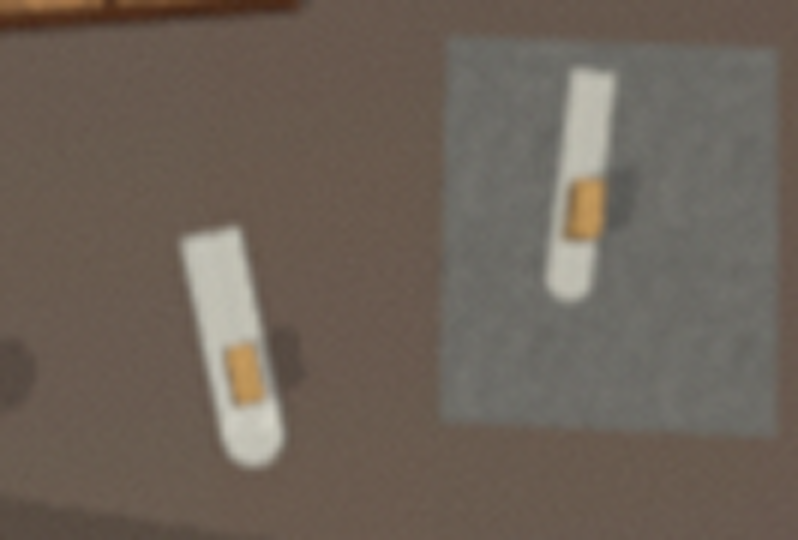

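View pics/c3.png

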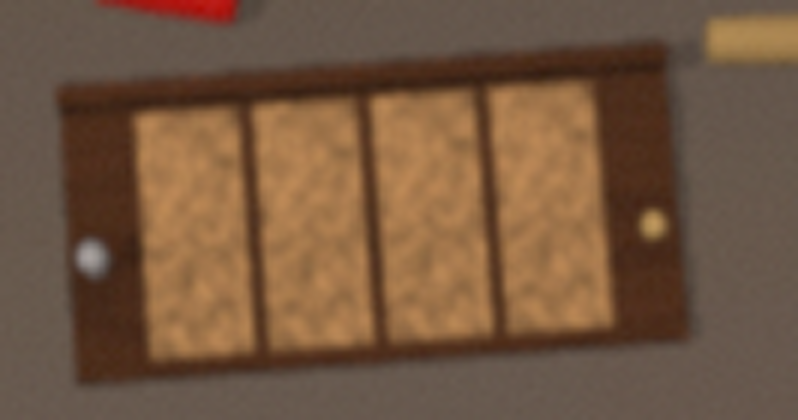

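The crops give these pixel positions.

| Crop | Object | Pixel positions |
|---|---|---|
| c1 | Clamp board corners | (33,75), (390,48), (411,478), (45,503) |
| c1 | Knob top | (340,108) |
| c1 | t40 block | (224,246) |
| c1 | t50 corners | (582,192), (682,193) |
| c1 | t50 tip | (622,432) |
| c2 | t30 corners | (181,239), (240,227) |
| c2 | t30 tip | (254,467) |
| c2 | t22 corners | (571,68), (616,72) |
| c2 | t22 tip | (569,301) |
| c3 | Pad corners | (135,114), (592,82), (613,330), (150,360) |
| c3 | Ball | (93,257) |

Next I fit the poses.

Create h.py:
```python
import numpy as np, cv2
from bench import r, imaging
from scipy.spatial.transform import Rotation as R
def w(p,z,cam='top'):
    c=imaging.get_calibration(cam);V=c['view']
    u=cv2.undistortPoints(np.array([[p]],float),c['K'],c['dist_coeffs'])[0,0]
    d=V[:3,:3].T@np.array([*u,1]);o=-V[:3,:3].T@V[:3,3]
    return (o+d*(z-o[2])/d[2])[:2]
def cp(p,off,s=6): return (np.array(p)+.5)/s-.5+np.array(off)
def fit(loc,wor):
    loc,wor=np.array(loc,float),np.array(wor);a=loc-loc.mean(0);b=wor-wor.mean(0)
    th=np.arctan2((a[:,0]*b[:,1]-a[:,1]*b[:,0]).sum(),(a*b).sum())
    c,s=np.cos(th),np.sin(th);M=np.array([[c,-s],[s,c]]);t=wor.mean(0)-M@loc.mean(0)
    print('   resid mm',np.round(1e3*np.linalg.norm(loc@M.T+t-wor,axis=1),1))
    return t,th,M
def go(xyz,psi=None):
    """tool-frame displacement to a tool-down pose at xyz; psi = world angle of closing line (tool y)"""
    o=r.get_obs();q=o['ee_rot'];T=R.from_quat([*q[1:],q[0]])
    d=T.inv().apply(np.array(xyz)-o['tool_pos']);y=T.apply([0,1,0]);z=T.apply([0,0,1])
    s='' 
    if psi is not None:
        cur=np.arctan2(y[1],y[0]);a=(psi-cur+np.pi/2)%np.pi-np.pi/2
        rv=(T.inv()*R.from_rotvec([0,0,a])*T).as_rotvec();s=f'  rotvec {np.round(rv,3)}'
    print('t',round(o['time'],2),'tcp',np.round(o['tool_pos'],4),'z',np.round(z,3),'| d',np.round(d,4),s,'q7',round(o['joint_positions'][6],2))
```

Run:
```python
from h import *
c1,c2,c3=(135,185),(290,175),(225,120)
W=lambda ps,off,z:[w(cp(p,off),z) for p in ps]
f=lambda n,l,x:(print(n),(g:=fit(l,x)),print('  ',np.round(g[0],4),round(g[1],3)))[1]
k=f('rack',[(.08,.12),(.08,-.12),(-.05,-.12),(-.05,.12)],W([(135,114),(592,82),(613,330),(150,360)],c3,.032))
for y in(.093,.031,-.031,-.093):print('   pad',np.round(k[0]+k[2]@[0,y],4))
print('post pred',k[0]+k[2]@[0,.145],'meas',W([(93,257)],c3,.059))
c=f('clamp',[(.07,.1),(.07,-.085),(-.15,-.085),(-.15,.1)],W([(33,75),(390,48),(411,478),(45,503)],c1,.032))
print('knob pred',c[0]+c[2]@[.035,-.065],'meas',W([(340,108)],c1,.079))
print('t40 pred',c[0]+c[2]@[-.03,0],'tip',W([(230,341)],c1,.038),'blk',W([(224,246)],c1,.068), 'bar hinge',c[0]+c[2]@[.035,.085])
for n,h,ps,b,off in(('t50',.025,[(582,192),(682,193),(622,432)],(622,337),c1),('t30',.015,[(181,239),(240,227),(254,467)],(246,374),c2),('t22',.011,[(571,68),(616,72),(569,301)],(588,209),c2)):
    f(n,[(.075,h),(.075,-h),(-.045,0)],W(ps,off,.026));print('   block',W([b],off,.056))
print('jar',w((396/800*560,345/600*420),.075),'puck',w((401*.7,296*.7),.03))
go((.5,.2,.2),0)
```

```text
rack
   resid mm [1.  1.3 1.5 0.7]
   [ 0.682  -0.0218] 0.048
   pad [0.6775 0.0711]
   pad [0.6805 0.0092]
   pad [ 0.6835 -0.0528]
   pad [ 0.6864 -0.1147]
post pred [0.67504888 0.12304857] meas [array([0.67479199, 0.12261894])]
clamp
   resid mm [0.3 0.5 0.6 0.3]
   [0.5129 0.3327] 0.052
knob pred [0.55123774 0.26962206] meas [array([0.55036459, 0.26827906])]
t40 pred [0.48293782 0.3311454 ] tip [array([0.43767663, 0.33113962])] blk [array([0.48337429, 0.32792029])] bar hinge [0.54341861 0.41941813]
t50
   resid mm [0.9 1.6 1.8]
   [0.4349 0.1309] -0.046
   block [array([0.43473533, 0.13013374])]
t30
   resid mm [0.4 1.1 1. ]
   [ 0.4411 -0.1462] 0.152
   block [array([ 0.44103266, -0.14767556])]
t22
   resid mm [0.5 0.9 0.5]
   [ 0.5222 -0.3234] -0.153
   block [array([ 0.52082587, -0.32202074])]
jar [0.42921019 0.01266004] puck [0.53721867 0.00056298]
t 0.15 tcp [0.2123 0.614  0.2329] z [-0.    -0.001 -1.   ] | d [-0.4072 -0.2973  0.0333]   rotvec [0.000e+00 1.000e-03 1.238e+00] q7 -0.06
```

```bash
python3 -c "
from h import *
go((.551,.269,.15),.052)"
```

```text
t 0.15 tcp [0.2123 0.614  0.2329] z [-0.    -0.001 -1.   ] | d [-0.4329 -0.2153  0.0832]   rotvec [0.000e+00 1.000e-03 1.186e+00] q7 -0.06
```

The rows are not in the units I measure in: turns go in shares of 2 pi rad. I convert before sending: 1.186 rad / 6.2832 = 0.1888.

tcp_steps(
  segments="-0.43 -0.215 0.06 0 0 0.1888;-0.433 -0.2153 0.083 0 0 0.1888;-0.433 -0.2153 0.083 0 0 0.1888;-0.433 -0.2153 0.083 0 0 0.1888;-0.433 -0.2153 0.083 0 0 0.1888;-0.433 -0.2153 0.083 0 0 0.1888;-0.433 -0.2153 0.083 0 0 0.1888;-0.433 -0.2153 0.083 0 0 0.1888;-0.433 -0.2153 0.083 0 0 0.1888;-0.433 -0.2153 0.083 0 0 0.1888;-0.433 -0.2153 0.083 0 0 0.1888;-0.433 -0.2153 0.083 0 0 0.1888;-0.433 -0.2153 0.083 0 0 0.1888;-0.433 -0.2153 0.083 0 0 0.1888",
  finger_gap=1.0,
)

```text
time: 1.55
tool_pos: [0.5503, 0.271, 0.1507]
ee_rot: [-0.0, 0.688, 0.726, 0.0]
force: [0.5, 0.3, 0.8]
finger_gap: 1.004
grasp_force: 0.0
```

```bash
python3 -c "
from h import *
go((.551,.269,.057),.052)"
```

```text
t 1.55 tcp [0.5503 0.271  0.1507] z [-0.     0.001 -1.   ] | d [-0.0021  0.0006  0.0937]   rotvec [-0.     0.     0.002] q7 -0.36
```

tcp_steps(
  segments="-0.002 0.0006 0.045 0 0 0;-0.002 0.0006 0.08 0 0 0;-0.002 0.0006 0.094 0 0 0;-0.002 0.0006 0.094 0 0 0;-0.002 0.0006 0.094 0 0 0",
)

```text
time: 2.05
tool_pos: [0.5525, 0.2682, 0.058]
ee_rot: [0.0, 0.688, 0.725, 0.001]
force: [0.9, -0.4, 0.0]
finger_gap: 0.993
grasp_force: 0.0
```

tcp_steps(
  segments="0 0 0 0 0 0;0 0 0 0 0 0;0 0 0 0 0 0;0 0 0 0 0 0;0 0 0 0 0 0;0 0 0 0 0 0;0 0 0 0 0 0;0 0 0 0 0 0",
  finger_gap=0.0,
  grip_force=15,
)

```text
time: 2.85
tool_pos: [0.5519, 0.2674, 0.0565]
ee_rot: [-0.0, 0.688, 0.725, -0.0]
force: [0.4, 0.4, -1.0]
finger_gap: 0.358
grasp_force: 0.0
```

Run:
```python
import numpy as np
R=np.hypot(.15,.02);p=np.arctan2(.02,.15)
for t in np.arange(.1,1.5,.1):print(round(t,1),np.round([.15-R*np.cos(t+p),-(R*np.sin(t+p)-.02)],3))
```

```text
0.1 [ 0.003 -0.015]
0.2 [ 0.007 -0.029]
0.3 [ 0.013 -0.043]
0.4 [ 0.02  -0.057]
0.5 [ 0.028 -0.069]
0.6 [ 0.037 -0.081]
0.7 [ 0.048 -0.092]
0.8 [ 0.06  -0.102]
0.9 [ 0.072 -0.11 ]
1.0 [ 0.086 -0.117]
1.1 [ 0.1   -0.123]
1.2 [ 0.114 -0.127]
1.3 [ 0.129 -0.13 ]
1.4 [ 0.144 -0.131]
```

tcp_steps(
  segments="0 0 0 0 0 0;0 0 0 0 0 0;0 0 0 0 0 0;0 0 0 0 0 0",
)

```text
time: 3.25
tool_pos: [0.5513, 0.2673, 0.0562]
ee_rot: [-0.0, 0.688, 0.725, -0.001]
force: [-4.3, -0.2, -0.2]
finger_gap: 0.278
grasp_force: 15.0
```

tcp_steps(
  segments="0.003 0 -0.015 0 0 0;0.007 0 -0.029 0 0 0;0.013 0 -0.043 0 0 0;0.02 0 -0.057 0 0 0;0.028 0 -0.069 0 0 0;0.037 0 -0.081 0 0 0;0.048 0 -0.092 0 0 0;0.06 0 -0.102 0 0 0;0.06 0 -0.102 0 0 0",
)

```text
time: 4.15
tool_pos: [0.548, 0.3295, 0.1615]
ee_rot: [-0.001, 0.688, 0.726, 0.001]
force: [-7.5, -3.6, 4.5]
finger_gap: 0.272
grasp_force: 15.0
```

tcp_steps(
  segments="0.012 0 -0.008 0 0 0;0.026 0 -0.015 0 0 0;0.04 0 -0.021 0 0 0;0.054 0 -0.025 0 0 0;0.069 0 -0.028 0 0 0;0.077 0 -0.029 0 0 0;0.077 0 -0.029 0 0 0",
)

```text
time: 4.85
tool_pos: [0.544, 0.4066, 0.1893]
ee_rot: [-0.001, 0.688, 0.726, 0.001]
force: [-6.8, 1.1, 3.9]
finger_gap: 0.274
grasp_force: 15.0
```

tcp_steps(
  segments="0 0 0 0 0 0;0 0 0 0 0 0;0 0 0 0 0 0;0 0 0 0 0 0;0 0 0 0 0 0",
  finger_gap=0.6,
)

```text
time: 5.35
tool_pos: [0.5451, 0.404, 0.1877]
ee_rot: [0.0, 0.689, 0.725, 0.0]
force: [-0.7, -1.3, 0.6]
finger_gap: 0.582
grasp_force: 0.0
```

tcp_steps(
  segments="0 0 -0.03 0 0 0;0 0 -0.07 0 0 0;0 0 -0.08 0 0 0;0 0 -0.08 0 0 0",
)

```text
time: 5.75
tool_pos: [0.5458, 0.4046, 0.2698]
ee_rot: [0.0, 0.689, 0.725, 0.002]
force: [0.5, -1.3, -0.3]
finger_gap: 0.6
grasp_force: 0.0
```

Run:
```python
from h import *
a,b=imaging.get_image('top'),imaging.get_image('side')
A=cv2.resize(a[175:275,130:250],None,fx=4,fy=4,interpolation=cv2.INTER_CUBIC);B=cv2.resize(b[130:230,110:190],None,fx=4,fy=4,interpolation=cv2.INTER_CUBIC)
cv2.imwrite('pics/bar.png',np.hstack([A,B]))
go((.482,.331,.275),np.pi/2+.01)
```

```text
t 5.85 tcp [0.5446 0.404  0.2665] z [-0.001 -0.001 -1.   ] | d [-0.0697 -0.0663 -0.0084]   rotvec [-1.000e-03 -1.000e-03 -1.529e+00] q7 -0.54
```

View pics/bar.png

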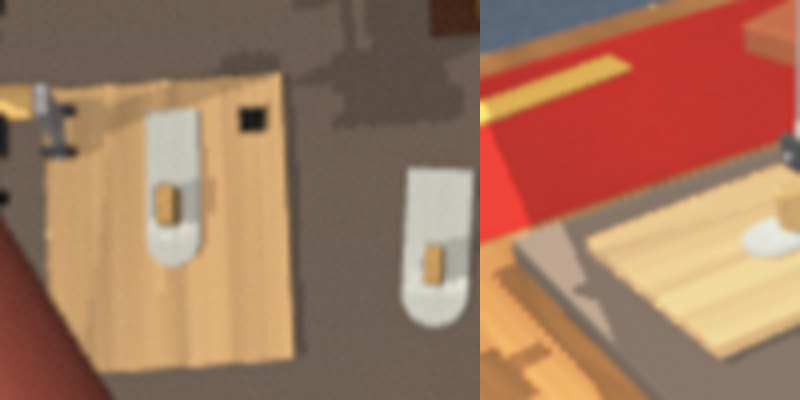

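The picture shows the bar standing up at the left. t40 is untouched and fully visible, with corners at (148,109) and (200,110), its tip at (174,266) and its block at (167,204).

To row units: -1.529 rad / 6.2832 = -0.2433.

tcp_steps(
  segments="-0.05 0 0 0 0 -0.0239;-0.0697 -0.0663 0.05 0 0 -0.2433;-0.0697 -0.0663 0.05 0 0 -0.2433;-0.0697 -0.0663 0.05 0 0 -0.2433;-0.0697 -0.0663 0.05 0 0 -0.2433;-0.0697 -0.0663 0.05 0 0 -0.2433;-0.0697 -0.0663 0.05 0 0 -0.2433;-0.0697 -0.0663 0.05 0 0 -0.2433;-0.0697 -0.0663 0.05 0 0 -0.2433;-0.0697 -0.0663 0.05 0 0 -0.2433;-0.0697 -0.0663 0.05 0 0 -0.2433;-0.0697 -0.0663 0.05 0 0 -0.2433",
)

```text
time: 7.05
tool_pos: [0.4817, 0.3308, 0.2163]
ee_rot: [-0.001, -0.004, 1.0, -0.001]
force: [0.9, 0.3, 0.9]
finger_gap: 0.598
grasp_force: 0.0
```

Run:
```python
from h import *
W=[w(cp(p,(130,175),4),.038) for p in((148,109),(200,110),(174,266))]
g=fit([(.075,.02),(.075,-.02),(-.045,0)],W);print(np.round(g[0],4),round(g[1],3),w(cp((168,204),(130,175),4),.068))
go((g[0][0]-.002,g[0][1],.053),np.pi/2+g[1])
```

```text
   resid mm [1.2 0.8 0.5]
[0.4839 0.3313] 0.009 [0.48326653 0.32879422]
t 7.05 tcp [0.4817 0.3308 0.2163] z [-0.002 -0.001 -1.   ] | d [-0.0004  0.0006  0.1633]   rotvec [ 0.    -0.    -0.002] q7 0.94
```

tcp_steps(
  segments="0 -0.0005 0.05 0 0 0;0 -0.0005 0.1 0 0 0;0 -0.0005 0.14 0 0 0;0 -0.0005 0.16 0 0 0;0 -0.0005 0.163 0 0 0;0 -0.0005 0.163 0 0 0",
)

```text
time: 7.65
tool_pos: [0.4821, 0.3305, 0.0544]
ee_rot: [-0.0, -0.004, 1.0, -0.0]
force: [-1.0, -0.2, 0.9]
finger_gap: 0.6
grasp_force: 0.0
```

tcp_steps(
  segments="0 0 0 0 0 0;0 0 0 0 0 0;0 0 0 0 0 0;0 0 0 0 0 0;0 0 0 0 0 0;0 0 0 0 0 0;0 0 0 0 0 0;0 0 0 0 0 0",
  finger_gap=0.0,
  grip_force=25,
)

```text
time: 8.45
tool_pos: [0.4823, 0.3307, 0.0547]
ee_rot: [0.0, -0.005, 1.0, 0.0]
force: [-1.7, -1.1, 2.8]
finger_gap: 0.152
grasp_force: 25.0
```

tcp_steps(
  segments="0.015 0 0 0 0 0;0.035 -0.001 0 0 0 0;0.055 -0.002 0 0 0 0;0.06 -0.002 0 0 0 0;0.06 -0.002 0 0 0 0;0.06 -0.002 0 0 0 0",
)

```text
time: 9.05
tool_pos: [0.4226, 0.3283, 0.0547]
ee_rot: [-0.0, -0.005, 1.0, 0.0]
force: [-3.1, 0.4, 4.4]
finger_gap: 0.156
grasp_force: 25.0
```

tcp_steps(
  segments="0 0 -0.04 0 0 0;0 0 -0.09 0 0 0;0 -0.02 -0.11 0 0 0;0 -0.05 -0.11 0 0 0;0 -0.05 -0.11 0 0 0",
)

```text
time: 9.55
tool_pos: [0.4245, 0.2741, 0.1651]
ee_rot: [0.0, -0.003, 1.0, -0.0]
force: [-0.7, 0.7, -1.7]
finger_gap: 0.159
grasp_force: 25.0
```

```bash
python3 -c "
from h import *
go((.6835,-.0528,.13),np.pi/2+.048)"
```

```text
t 9.55 tcp [0.4245 0.2741 0.1651] z [ 0.001 -0.001 -1.   ] | d [-0.2573 -0.3282  0.0356]   rotvec [-0.    -0.    -0.043] q7 0.93
```

To row units: -0.04 rad / 6.2832 = -0.0064.

tcp_steps(
  segments="-0.257 -0.328 0 0 0 -0.0064;-0.257 -0.328 0 0 0 -0.0064;-0.257 -0.328 0 0 0 -0.0064;-0.257 -0.328 0 0 0 -0.0064;-0.257 -0.328 0 0 0 -0.0064;-0.257 -0.328 0 0 0 -0.0064;-0.257 -0.328 0 0 0 -0.0064;-0.257 -0.328 0 0 0 -0.0064;-0.257 -0.328 0 0 0 -0.0064;-0.257 -0.328 0.035 0 0 -0.0064;-0.257 -0.328 0.035 0 0 -0.0064",
)

```text
time: 10.65
tool_pos: [0.6808, -0.0482, 0.1241]
ee_rot: [-0.004, -0.024, 1.0, -0.0]
force: [-1.6, 1.1, -2.3]
finger_gap: 0.16
grasp_force: 25.0
```

```bash
python3 -c "
from h import *
go((.682,-.0528,.055),np.pi/2+.048)"
```

```text
t 10.65 tcp [ 0.6808 -0.0482  0.1241] z [-0.008 -0.001 -1.   ] | d [-0.0015 -0.0046  0.069 ]   rotvec [-0.     0.     0.001] q7 1.79
```

tcp_steps(
  segments="0 0 0.03 0 0 0;0 0 0.055 0 0 0;0 0 0.06 0 0 0;0 0 0.06 0 0 0",
)

```text
time: 11.05
tool_pos: [0.6828, -0.0467, 0.0694]
ee_rot: [-0.001, -0.025, 1.0, -0.0]
force: [-0.1, -0.1, -0.8]
finger_gap: 0.161
grasp_force: 25.0
```

```bash
python3 -c "
from h import *
go((.682,-.0528,.0545),np.pi/2+.048)"
```

```text
t 11.05 tcp [ 0.6828 -0.0467  0.0694] z [-0.002 -0.    -1.   ] | d [ 0.001  -0.006   0.0149]   rotvec [-0.    -0.     0.003] q7 1.81
```

tcp_steps(
  segments="0.001 -0.006 0.004 0 0 0;0.001 -0.006 0.01 0 0 0;0.001 -0.006 0.0145 0 0 0;0.001 -0.006 0.0145 0 0 0;0.001 -0.006 0.0145 0 0 0",
)

```text
time: 11.55
tool_pos: [0.6824, -0.0532, 0.0552]
ee_rot: [-0.0, -0.025, 1.0, 0.0]
force: [0.2, -0.1, -2.0]
finger_gap: 0.161
grasp_force: 25.0
```

tcp_steps(
  segments="0 0 0 0 0 0;0 0 0 0 0 0;0 0 0 0 0 0;0 0 0 0 0 0",
  finger_gap=0.4,
)

```text
time: 11.95
tool_pos: [0.6825, -0.0534, 0.0552]
ee_rot: [0.0, -0.025, 1.0, -0.0]
force: [-0.3, -0.7, -0.1]
finger_gap: 0.381
grasp_force: 0.0
```

tcp_steps(
  segments="0 0 -0.03 0 0 0;0 0 -0.07 0 0 0;0 0 -0.1 0 0 0;0 0 -0.1 0 0 0",
)

```text
time: 12.35
tool_pos: [0.6849, -0.0539, 0.1604]
ee_rot: [0.004, -0.025, 1.0, -0.0]
force: [0.1, -0.3, 0.7]
finger_gap: 0.4
grasp_force: 0.0
```

```bash
python3 -c "
from h import *
go((.4345,.130,.15),np.pi/2-.046)"
```

```text
t 12.35 tcp [ 0.6849 -0.0539  0.1604] z [ 0.008  0.    -1.   ] | d [0.241  0.1962 0.0085]   rotvec [0.001 0.    0.096] q7 1.79
```

Next is t50: approach, check, then descend.

To row units: 0.095 rad / 6.2832 = 0.0151.

tcp_steps(
  segments="0.241 0.196 0.01 0 0 0.0151;0.241 0.196 0.01 0 0 0.0151;0.241 0.196 0.01 0 0 0.0151;0.241 0.196 0.01 0 0 0.0151;0.241 0.196 0.01 0 0 0.0151;0.241 0.196 0.01 0 0 0.0151;0.241 0.196 0.01 0 0 0.0151;0.241 0.196 0.01 0 0 0.0151;0.241 0.196 0.01 0 0 0.0151;0.241 0.196 0.01 0 0 0.0151",
)

```text
time: 13.35
tool_pos: [0.433, 0.1292, 0.145]
ee_rot: [0.0, 0.023, 1.0, -0.0]
force: [-0.8, -0.3, 0.1]
finger_gap: 0.403
grasp_force: 0.0
```

```bash
python3 -c "
from h import *
go((.4345,.130,.042),np.pi/2-.046)"
```

```text
t 13.35 tcp [0.433  0.1292 0.145 ] z [ 0. -0. -1.] | d [-0.0014  0.0009  0.103 ]   rotvec [-0.    -0.    -0.001] q7 1.13
```

tcp_steps(
  segments="-0.001 0.001 0.04 0 0 0;-0.001 0.001 0.08 0 0 0;-0.001 0.001 0.1 0 0 0;-0.001 0.001 0.103 0 0 0;-0.001 0.001 0.103 0 0 0",
)

```text
time: 13.85
tool_pos: [0.4335, 0.1304, 0.042]
ee_rot: [-0.0, 0.023, 1.0, -0.001]
force: [-0.5, 0.2, 1.8]
finger_gap: 0.399
grasp_force: 0.0
```

tcp_steps(
  segments="0 0 0 0 0 0;0 0 0 0 0 0;0 0 0 0 0 0;0 0 0 0 0 0;0 0 0 0 0 0;0 0 0 0 0 0",
  finger_gap=0.0,
  grip_force=25,
)

```text
time: 14.45
tool_pos: [0.4334, 0.1314, 0.0428]
ee_rot: [0.0, 0.022, 1.0, 0.0]
force: [-1.2, -0.9, 7.4]
finger_gap: 0.157
grasp_force: 24.9
```

tcp_steps(
  segments="0 0 -0.03 0 0 0;0 0 -0.08 0 0 0;0 0 -0.12 0 0 0;0 0 -0.12 0 0 0",
)

```text
time: 14.85
tool_pos: [0.4357, 0.1324, 0.1673]
ee_rot: [0.004, 0.022, 1.0, 0.002]
force: [-0.7, -0.0, -1.4]
finger_gap: 0.157
grasp_force: 24.9
```

```bash
python3 -c "
from h import *
go((.686,-.1147,.13),np.pi/2+.048)"
```

```text
t 14.85 tcp [0.4357 0.1324 0.1673] z [ 0.008  0.005 -1.   ] | d [-0.2608 -0.2358  0.0381]   rotvec [-0.001  0.    -0.093] q7 1.12
```

To row units: -0.093 rad / 6.2832 = -0.0148.

tcp_steps(
  segments="-0.252 -0.247 0 0 0 -0.0148;-0.252 -0.247 0 0 0 -0.0148;-0.252 -0.247 0 0 0 -0.0148;-0.252 -0.247 0 0 0 -0.0148;-0.252 -0.247 0 0 0 -0.0148;-0.252 -0.247 0 0 0 -0.0148;-0.252 -0.247 0 0 0 -0.0148;-0.252 -0.247 0.05 0 0 -0.0148;-0.252 -0.247 0.09 0 0 -0.0148;-0.252 -0.247 0.09 0 0 -0.0148",
)

```text
time: 15.85
tool_pos: [0.6691, -0.126, 0.0647]
ee_rot: [-0.006, -0.024, 1.0, 0.001]
force: [-0.4, 1.1, -1.8]
finger_gap: 0.161
grasp_force: 24.9
```

```bash
python3 -c "
from h import *
go((.686,-.1147,.0545),np.pi/2+.048)"
```

```text
t 15.85 tcp [ 0.6691 -0.126   0.0647] z [-0.012  0.001 -1.   ] | d [-0.0176  0.0105  0.01  ]   rotvec [ 0.  0. -0.] q7 1.98
```

tcp_steps(
  segments="-0.0175 0.0105 -0.002 0 0 0;-0.0175 0.0105 -0.002 0 0 0;-0.0175 0.0105 -0.002 0 0 0",
)

```text
time: 16.15
tool_pos: [0.6912, -0.1149, 0.0756]
ee_rot: [0.001, -0.025, 1.0, -0.0]
force: [-0.9, 0.3, -1.3]
finger_gap: 0.157
grasp_force: 24.9
```

```bash
python3 -c "
from h import *
go((.686,-.1147,.0545),np.pi/2+.048)"
```

```text
t 16.15 tcp [ 0.6912 -0.1149  0.0756] z [ 0.001 -0.    -1.   ] | d [0.0053 0.0005 0.0211]   rotvec [0.    0.    0.002] q7 1.96
```

tcp_steps(
  segments="0.005 0 0.006 0 0 0;0.005 0 0.013 0 0 0;0.005 0 0.02 0 0 0;0.005 0 0.0205 0 0 0;0.005 0 0.0205 0 0 0",
)

```text
time: 16.65
tool_pos: [0.6854, -0.1161, 0.0536]
ee_rot: [0.0, -0.024, 1.0, -0.0]
force: [-1.1, 0.8, 3.3]
finger_gap: 0.159
grasp_force: 25.0
```

tcp_steps(
  segments="0 0 0 0 0 0;0 0 0 0 0 0;0 0 0 0 0 0;0 0 0 0 0 0",
  finger_gap=0.4,
)

```text
time: 17.05
tool_pos: [0.6855, -0.1156, 0.0534]
ee_rot: [-0.0, -0.024, 1.0, -0.0]
force: [0.1, 0.5, -0.3]
finger_gap: 0.378
grasp_force: 0.0
```

tcp_steps(
  segments="0 0 -0.03 0 0 0;0 0 -0.07 0 0 0;0 0 -0.1 0 0 0;0 0 -0.1 0 0 0",
)

```text
time: 17.45
tool_pos: [0.688, -0.1166, 0.1588]
ee_rot: [0.004, -0.024, 1.0, -0.0]
force: [1.2, -0.4, -0.3]
finger_gap: 0.402
grasp_force: 0.0
```

```bash
python3 -c "
from h import *
go((.4405,-.147,.15),np.pi/2+.152)"
```

```text
t 17.45 tcp [ 0.688  -0.1166  0.1588] z [ 0.007 -0.001 -1.   ] | d [ 0.2487 -0.0185  0.007 ]   rotvec [-0.001 -0.    -0.104] q7 1.93
```

To row units: -0.104 rad / 6.2832 = -0.0166.

tcp_steps(
  segments="0.2487 -0.0185 0.008 0 0 -0.0166;0.2487 -0.0185 0.008 0 0 -0.0166;0.2487 -0.0185 0.008 0 0 -0.0166;0.2487 -0.0185 0.008 0 0 -0.0166;0.2487 -0.0185 0.008 0 0 -0.0166;0.2487 -0.0185 0.008 0 0 -0.0166;0.2487 -0.0185 0.008 0 0 -0.0166;0.2487 -0.0185 0.008 0 0 -0.0166",
)

```text
time: 18.25
tool_pos: [0.4392, -0.1459, 0.1458]
ee_rot: [0.001, -0.076, 0.997, -0.0]
force: [0.3, 0.1, 0.2]
finger_gap: 0.402
grasp_force: 0.0
```

```bash
python3 -c "
from h import *
go((.4405,-.147,.042),np.pi/2+.152)"
```

```text
t 18.25 tcp [ 0.4392 -0.1459  0.1458] z [ 0.001 -0.    -1.   ] | d [-0.001  -0.0012  0.1038]   rotvec [0.    0.    0.001] q7 1.96
```

tcp_steps(
  segments="-0.001 -0.001 0.04 0 0 0;-0.001 -0.001 0.08 0 0 0;-0.001 -0.001 0.1 0 0 0;-0.001 -0.001 0.1035 0 0 0;-0.001 -0.001 0.1035 0 0 0",
)

```text
time: 18.75
tool_pos: [0.4397, -0.1473, 0.0418]
ee_rot: [-0.001, -0.076, 0.997, -0.001]
force: [-0.0, 0.4, 0.0]
finger_gap: 0.397
grasp_force: 0.0
```

tcp_steps(
  segments="0 0 0 0 0 0;0 0 0 0 0 0;0 0 0 0 0 0;0 0 0 0 0 0;0 0 0 0 0 0;0 0 0 0 0 0",
  finger_gap=0.0,
  grip_force=25,
)

```text
time: 19.35
tool_pos: [0.4399, -0.1471, 0.0429]
ee_rot: [0.001, -0.076, 0.997, 0.0]
force: [-1.6, 0.6, 7.3]
finger_gap: 0.157
grasp_force: 25.0
```

tcp_steps(
  segments="0 0 -0.03 0 0 0;0 0 -0.08 0 0 0;0 0 -0.12 0 0 0;0 0 -0.12 0 0 0",
)

```text
time: 19.75
tool_pos: [0.4421, -0.1477, 0.1672]
ee_rot: [0.004, -0.076, 0.997, -0.0]
force: [0.6, -0.4, -1.8]
finger_gap: 0.165
grasp_force: 25.0
```

```bash
python3 -c "
from h import *
go((.68,.0092,.16),np.pi/2+.048)"
```

```text
t 19.75 tcp [ 0.4421 -0.1477  0.1672] z [ 0.009  0.    -1.   ] | d [-0.2589  0.1191  0.0093]   rotvec [0.001 0.    0.104] q7 1.94
```

To row units: 0.104 rad / 6.2832 = 0.0166.

tcp_steps(
  segments="-0.259 0.119 0 0 0 0.0166;-0.259 0.119 0 0 0 0.0166;-0.259 0.119 0 0 0 0.0166;-0.259 0.119 0 0 0 0.0166;-0.259 0.119 0 0 0 0.0166;-0.259 0.119 0 0 0 0.0166;-0.259 0.119 0 0 0 0.0166;-0.259 0.119 0.05 0 0 0.0166;-0.259 0.119 0.06 0 0 0.0166;-0.259 0.119 0.06 0 0 0.0166",
)

```text
time: 20.75
tool_pos: [0.6749, 0.0095, 0.0996]
ee_rot: [-0.003, -0.024, 1.0, -0.0]
force: [0.2, -0.6, -0.8]
finger_gap: 0.161
grasp_force: 25.0
```

```bash
python3 -c "
from h import *
go((.68,.0092,.0545),np.pi/2+.048)"
```

```text
t 20.75 tcp [0.6749 0.0095 0.0996] z [-0.006 -0.001 -1.   ] | d [-0.0053 -0.0006  0.0451]   rotvec [ 0. -0. -0.] q7 1.75
```

tcp_steps(
  segments="-0.002 0 0.02 0 0 0;-0.002 0 0.03 0 0 0;-0.002 0 0.03 0 0 0",
)

```text
time: 21.05
tool_pos: [0.6785, 0.0098, 0.0719]
ee_rot: [-0.001, -0.024, 1.0, 0.0]
force: [-0.4, 0.7, -0.9]
finger_gap: 0.16
grasp_force: 25.0
```

```bash
python3 -c "
from h import *
go((.68,.0092,.0545),np.pi/2+.048)"
```

```text
t 21.05 tcp [0.6785 0.0098 0.0719] z [-0.001 -0.    -1.   ] | d [-0.0015 -0.0007  0.0174]   rotvec [ 0.  0. -0.] q7 1.76
```

tcp_steps(
  segments="-0.001 0 0.006 0 0 0;-0.001 0 0.012 0 0 0;-0.001 0 0.0175 0 0 0;-0.001 0 0.0175 0 0 0;-0.001 0 0.0175 0 0 0",
)

```text
time: 21.55
tool_pos: [0.6802, 0.01, 0.0545]
ee_rot: [-0.0, -0.024, 1.0, -0.0]
force: [-0.9, 0.8, -1.1]
finger_gap: 0.156
grasp_force: 25.0
```

tcp_steps(
  segments="0 0 0 0 0 0;0 0 0 0 0 0;0 0 0 0 0 0;0 0 0 0 0 0",
  finger_gap=0.4,
)

```text
time: 21.95
tool_pos: [0.6802, 0.01, 0.0546]
ee_rot: [0.0, -0.024, 1.0, -0.0]
force: [-0.1, -0.2, 0.1]
finger_gap: 0.377
grasp_force: 0.0
```

tcp_steps(
  segments="0 0 -0.03 0 0 0;0 0 -0.07 0 0 0;0 0 -0.1 0 0 0;0 0 -0.1 0 0 0",
)

```text
time: 22.35
tool_pos: [0.6827, 0.0096, 0.1598]
ee_rot: [0.004, -0.024, 1.0, 0.0]
force: [0.5, -0.7, 0.3]
finger_gap: 0.396
grasp_force: 0.0
```

```bash
python3 -c "
from h import *
go((.521,-.323,.15),np.pi/2-.153)"
```

```text
t 22.35 tcp [0.6827 0.0096 0.1598] z [ 0.008  0.001 -1.   ] | d [ 0.1775 -0.3245  0.0084]   rotvec [ 0.002 -0.     0.201] q7 1.73
```

To row units: 0.2 rad / 6.2832 = 0.0318.

tcp_steps(
  segments="0.1775 -0.3245 0.01 0 0 0.0318;0.1775 -0.3245 0.01 0 0 0.0318;0.1775 -0.3245 0.01 0 0 0.0318;0.1775 -0.3245 0.01 0 0 0.0318;0.1775 -0.3245 0.01 0 0 0.0318;0.1775 -0.3245 0.01 0 0 0.0318;0.1775 -0.3245 0.01 0 0 0.0318;0.1775 -0.3245 0.01 0 0 0.0318;0.1775 -0.3245 0.01 0 0 0.0318;0.1775 -0.3245 0.01 0 0 0.0318;0.1775 -0.3245 0.01 0 0 0.0318",
)

```text
time: 23.45
tool_pos: [0.5194, -0.321, 0.1441]
ee_rot: [-0.0, 0.075, 0.997, 0.0]
force: [-0.2, 0.6, -0.1]
finger_gap: 0.401
grasp_force: 0.0
```

```bash
python3 -c "
from h import *
go((.521,-.3225,.042),np.pi/2-.153)"
```

```text
t 23.45 tcp [ 0.5194 -0.321   0.1441] z [-0.     0.001 -1.   ] | d [-0.0019 -0.0013  0.1021]   rotvec [-0.    -0.     0.003] q7 2.12
```

tcp_steps(
  segments="-0.0015 -0.001 0.04 0 0 0;-0.0015 -0.001 0.08 0 0 0;-0.0015 -0.001 0.1 0 0 0;-0.0015 -0.001 0.102 0 0 0;-0.0015 -0.001 0.102 0 0 0",
)

```text
time: 23.95
tool_pos: [0.5205, -0.323, 0.0427]
ee_rot: [-0.0, 0.075, 0.997, 0.0]
force: [0.1, -0.4, 0.7]
finger_gap: 0.395
grasp_force: 0.0
```

tcp_steps(
  segments="0 0 0 0 0 0;0 0 0 0 0 0;0 0 0 0 0 0;0 0 0 0 0 0;0 0 0 0 0 0;0 0 0 0 0 0",
  finger_gap=0.0,
  grip_force=25,
)

```text
time: 24.55
tool_pos: [0.5203, -0.324, 0.0434]
ee_rot: [0.001, 0.076, 0.997, -0.0]
force: [-1.2, 1.3, 7.0]
finger_gap: 0.157
grasp_force: 25.0
```

tcp_steps(
  segments="0 0 -0.03 0 0 0;0 0 -0.08 0 0 0;0 0 -0.12 0 0 0;0 0 -0.12 0 0 0",
)

```text
time: 24.95
tool_pos: [0.5221, -0.3259, 0.1684]
ee_rot: [0.004, 0.076, 0.997, -0.001]
force: [1.2, 0.0, -0.1]
finger_gap: 0.158
grasp_force: 25.0
```

```bash
python3 -c "
from h import *
go((.6765,.0711,.16),np.pi/2+.048)"
```

```text
t 24.95 tcp [ 0.5221 -0.3259  0.1684] z [ 0.008 -0.003 -1.   ] | d [-0.0923  0.4159  0.0083]   rotvec [-0.002 -0.    -0.2  ] q7 2.11
```

To row units: -0.2 rad / 6.2832 = -0.0318.

tcp_steps(
  segments="-0.092 0.416 0 0 0 -0.0318;-0.092 0.416 0 0 0 -0.0318;-0.092 0.416 0 0 0 -0.0318;-0.092 0.416 0 0 0 -0.0318;-0.092 0.416 0 0 0 -0.0318;-0.092 0.416 0 0 0 -0.0318;-0.092 0.416 0 0 0 -0.0318;-0.092 0.416 0 0 0 -0.0318;-0.092 0.416 0 0 0 -0.0318;-0.092 0.416 0 0 0 -0.0318;-0.092 0.416 0.05 0 0 -0.0318;-0.092 0.416 0.05 0 0 -0.0318;-0.092 0.416 0.05 0 0 -0.0318",
)

```text
time: 26.25
tool_pos: [0.6727, 0.0723, 0.112]
ee_rot: [-0.001, -0.023, 1.0, -0.0]
force: [0.9, -0.8, 0.7]
finger_gap: 0.156
grasp_force: 25.0
```

```bash
python3 -c "
from h import *
go((.6765,.0711,.0545),np.pi/2+.048)"
```

```text
t 26.25 tcp [0.6727 0.0723 0.112 ] z [-0.003 -0.001 -1.   ] | d [-0.0039 -0.0014  0.0575]   rotvec [ 0.    -0.    -0.001] q7 1.64
```

tcp_steps(
  segments="-0.002 -0.001 0.025 0 0 0;-0.002 -0.001 0.04 0 0 0;-0.002 -0.001 0.04 0 0 0",
)

```text
time: 26.55
tool_pos: [0.6747, 0.0721, 0.0715]
ee_rot: [-0.001, -0.024, 1.0, -0.0]
force: [-0.6, 0.3, -0.4]
finger_gap: 0.161
grasp_force: 25.0
```

```bash
python3 -c "
from h import *
go((.6765,.0711,.0545),np.pi/2+.048)"
```

```text
t 26.55 tcp [0.6747 0.0721 0.0715] z [-0.003 -0.    -1.   ] | d [-0.0018 -0.0011  0.017 ]   rotvec [ 0. -0. -0.] q7 1.66
```

Set down, release, rise and back the arm away to look.

tcp_steps(
  segments="-0.001 -0.001 0.006 0 0 0;-0.001 -0.001 0.012 0 0 0;-0.001 -0.001 0.0165 0 0 0;-0.001 -0.001 0.0165 0 0 0;-0.001 -0.001 0.0165 0 0 0",
)

```text
time: 27.05
tool_pos: [0.6768, 0.0716, 0.0562]
ee_rot: [-0.0, -0.024, 1.0, 0.0]
force: [0.3, -0.1, 0.5]
finger_gap: 0.16
grasp_force: 25.0
```

tcp_steps(
  segments="0 0 0 0 0 0;0 0 0 0 0 0;0 0 0 0 0 0;0 0 0 0 0 0",
  finger_gap=0.4,
)

```text
time: 27.45
tool_pos: [0.6768, 0.0716, 0.0562]
ee_rot: [0.0, -0.024, 1.0, -0.0]
force: [-0.7, -0.0, 0.3]
finger_gap: 0.382
grasp_force: 0.0
```

tcp_steps(
  segments="0 0 -0.03 0 0 0;0 0 -0.07 0 0 0;0 0 -0.12 0 0 0;0 0 -0.17 0 0 0;0.05 0 -0.17 0 0 0;0.22 -0.3 -0.17 0 0 0;0.22 -0.3 -0.17 0 0 0;0.22 -0.3 -0.17 0 0 0;0.22 -0.3 -0.17 0 0 0;0.22 -0.3 -0.17 0 0 0;0.22 -0.3 -0.17 0 0 0;0.22 -0.3 -0.17 0 0 0;0.22 -0.3 -0.17 0 0 0",
)

```text
time: 28.75
tool_pos: [0.4678, -0.2452, 0.2268]
ee_rot: [0.0, -0.019, 1.0, -0.001]
force: [0.3, -0.8, 0.8]
finger_gap: 0.4
grasp_force: 0.0
```

Run:
```python
from h import *
a,b=imaging.get_image('top'),imaging.get_image('side')
s=lambda i,x,y,n:cv2.resize(i[y:y+(80 if n else 90),x:x+133],None,fx=6,fy=6,interpolation=cv2.INTER_CUBIC)
cv2.imwrite('pics/f1.png',s(a,225,115,0))
cv2.imwrite('pics/f2.png',cv2.resize(b,(800,600)))
```

```text
(no output)
```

View pics/f1.png

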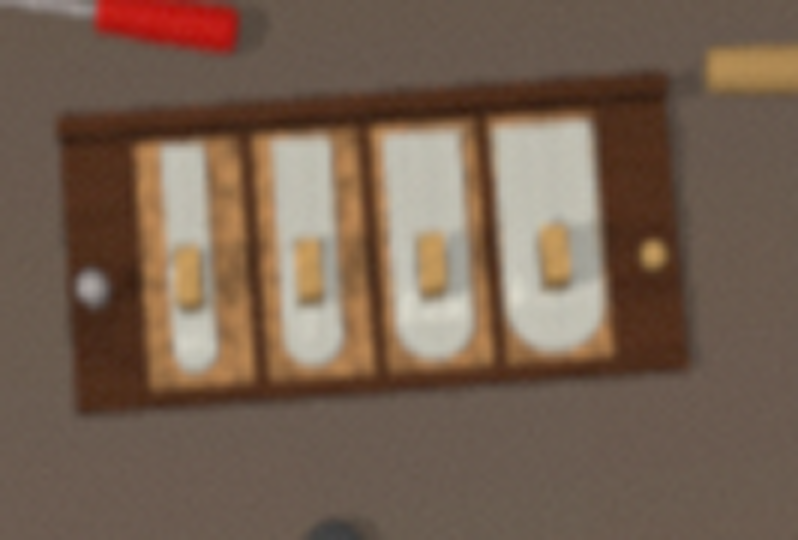

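View pics/f2.png

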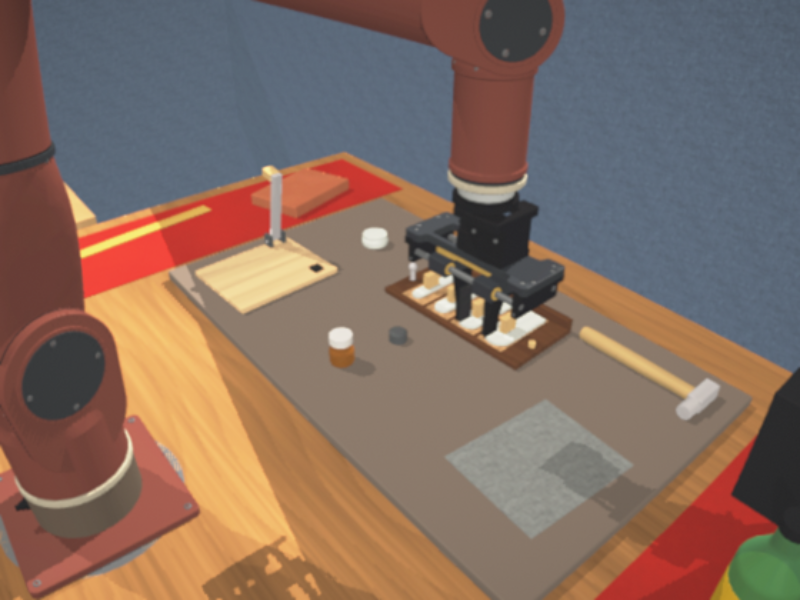

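The top crop shows the four templates in width order beside the ball at (93,287). Their blocks are at (189,278), (310,271), (433,264) and (555,255), each centred on its pad and square to the rail. The side view shows the jar upright at (341,347), the bar raised and the gripper clear of everything.

```bash
python3 -c "
from bench import r, imaging
print(r.sign_off())"
```

```text
the job is handed in; nothing more can be done
None
```

I handed the job in at about 29 s: the final pictures show all four templates centred on their pads in width order from the ball post and released, with the clamp bar raised and the jar standing; sign-off returned no verdict.

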